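Lock the disinfecting box and start its cycle

ROBOT

A 6-joint arm with a two-finger parallel gripper is mounted at the origin on the work surface. World frame = base frame: x ahead of the robot, y to its left, z up, the work surface at z = 0. Lengths are in m, angles in degrees, forces in N, time in s.
With the tool pointing down it reaches from about 0.4 to 0.825 m from the base axis. Payload 7 kg.
Tool frame: the origin (TCP) lies at the very end of the fingers, on their centre line; the grasp point (between the pads) lies 19 mm behind it; x points along the fingers, y is the direction in which the jaws open and shut, and the axes are right-handed (so a half turn about x gives the same grasp; the last joint's range is limited). The gripper opens to 88 mm and grips with 3 to 60 N. Pads are 19 mm wide; open, the fingers measure 130 mm over their backs; the gripper's body (78 mm by 193 mm) begins 47 mm behind the grasp point.
Start: joints at [-51.274, 20.546, 0.682, 0, -70.136, -16.507], TCP at [0.255, -0.625, 0.227] pointing down, gripper open.
Joint ranges: [-176.03, 176.03], [-82.01, 121.73], [-58.28, 71.71], [-173.87, 95.51], [-174.79, -0.11], [-173.66, 173.66]. Speed limits (degrees/s): [136.94, 136.94, 172.46, 180, 180, 180].

INTERFACE

Orientations are given as [roll, pitch, yaw] about the fixed x, y, z axes, in that order (R = Rz(yaw) Ry(pitch) Rx(roll)).
In Python, from plant import monitor, eyes, ticket gives the robot as it stands. The module is installed in compiled form; this text tells all that it offers.
- The arm moves only by the shell command python3 -m crank 'ROWS'. ROWS is JSON, a list of rows, each an object with "linear": the shift along the world's x, y, z in units of 60 mm (1.0 is 60 mm), a list of three; "rot": the turn, a rotation vector about the world's x, y, z in units of 5 degrees (1.0 is 5 degrees), a list of three; "hand": the opening, from 0 (shut) to 1 (fully open). In form: [{"linear": [tx, ty, tz], "rot": [ax, ay, az], "hand": hand}, ...]. A call has 1 to 20 rows; each row shifts and turns the pose as measured when the row begins; what a row does not reach is not made up. A row lasts 1/8 s, in which the tool goes at most 62.5 mm and 10.7 degrees, less where a joint would pass 70% of its speed; a pose out of reach is approached as far as the arm can. A call is refused whole if a number of a shift passes 1 or a number of a turn 1, either way. A call with a gripper value outside its range is refused whole. The fingers move at their own pace and stop on an object; the grip force is fixed at half the most. Time passes only in rows, so rows that do not move let the fingers close. It gives the time, the measured TCP pose, the force and the opening at its end, in the units of the state.
- monitor.get_obs(): the state, without advancing time (a new reading comes with each control period).
- eyes.snapshot(name): name is "scene" or "side" or "wrist"; returns a dict with "image" (384x512x3 uint8, red, green, blue), "depth" (384x512 float32, m along the optical axis (not along the pixel's ray), 0 where there is no reading), "K" (3x3 intrinsics, pixels), "k1" (the pictures are not rectified: a ray, as slopes to the right and down, at radius r is drawn at 1 + k1 r^2 times it, then the intrinsics apply), "camera_from_world" (4x4, takes a point from world to camera coordinates); the wrist camera has in their place "hand_eye" (4x4, takes a point from camera to tool coordinates, whose origin is the TCP and whose axes are the tool frame's). Camera axes: x right, y up, looking along -z (the intrinsics and any distortion apply to the point x, -y, -z); pixel columns grow to the right and rows downward; lengths in m; the calibration is good to about 2 mm. A picture is of the moment at which its call begins: read the wrist's pose just before it.
- ticket.close_job(): hands the job in, once; it reports no verdict.
The state is a dict: "clock": time; "joint_pos": joint angles; "qvel": joint speeds; "tau": joint torques, N m; "tool_pos": TCP position; "orientation": TCP orientation; "force": force on the tool from outside, world axes, zero at the start; "moment": the same for the moment, N m; "opening": finger opening in m.
Only numpy, scipy, OpenCV 4.12 (cv2) and the standard library are available. Lean on these libraries where they do the work, as an engineer would, in place of code of your own. Each camera call takes 0.05 s, during which the arm holds its last target.

TASK

At the test station's table, lock the lid of the white disinfecting box by turning the long bar handle on its front deck clockwise fully over to its stop, a quarter turn, and then start the cycle by turning the short knob beside it clockwise to its stop, also a quarter turn. The knob's cam is blocked by the handle's cam and frees only when the handle is fully over; leave both fully turned and let go. The grey shaker with a single knob is not part of the job.

Things in the scene. Friction and masses are not known exactly. Their poses are not given: they have to be found in the camera images.
- latch_grip (a point): Long black bar handle (lid lock): bar 60 x 14 mm, 14 to 50 mm above the deck, over a flat notched steel cam (radius 54, top 8 above the deck). The deck is the top of the fixed white box, 250 x 290 mm, 90 high. Point: on the vertical turning axis, 40 above the deck, 10 below the bar's top; it turns along: x along the bar, z up. 94 mm left of the short knob as seen from the robot.
- selector_grip (a point): Short black knob (cycle selector): grip bar 36 x 14 mm, top 50 mm above the deck, on a round skirt (radius 20, top 14 above the deck) over a flat steel cam (radius 54) that meets the handle's cam. Point: on the vertical turning axis, 40 above the deck, 10 below the bar's top; it turns along: x along the grip bar, z up. At 0 both bars point along the box's depth, roughly to the robot.
- latch (a joint): Angle of the long bar handle, rad: grows clockwise seen from above, from 0 (lid open to lift, starts at 0 to 0.25) to a hard stop at 1.57 (locked). Stays where it is left; friction about 0.12 N m. Fully over, its bar points at the knob, its end 64 mm from the knob's axis; once the knob is turned the handle is held over by it.
- selector (a joint): Angle of the short knob, rad: grows clockwise seen from above, from 0 (off, starts at 0 to 0.04) to a hard stop at 1.57 (running). Blocked by the handle's cam after about 0.07 until the handle is within about 9 degrees of its stop (above about 1.41). Stays where it is left; friction about 0.05 N m.

How it is judged:
By the outcome, as a careful person would: the job done as asked, in the order asked, and still so for the second after the job is handed in, with the robot touching nothing.
It also fails if it takes over 51 s, if anything falls off the work surface, if the arm or the gripper's body presses on something with over 40 N, if the wrist force passes 120 N, or if a joint passes its speed limit or range.

## Working session

There is one attempt and no reset: what is moved stays moved. The work goes in short steps, Python scripts to look and compute and a shell command to move; the robot and the scene stay as the last step left them, time stands still between calls to the robot, and variables do not carry over. Pictures are saved under pics/ and viewed, and the job is handed in when it is done.

```bash
mkdir -p pics; cat > h.py <<'E'
import numpy as np, cv2
from plant import monitor, eyes, ticket
def rays(s,uv):
    K=s["K"];k1=s["k1"]
    p=(np.atleast_2d(uv).astype(float)-[K[0,2],K[1,2]])/[K[0,0],K[1,1]]
    q=p.copy()
    for _ in range(30): q=p/(1+k1*(q**2).sum(1,keepdims=True))
    return np.c_[q[:,0],-q[:,1],-np.ones(len(q))]
def onplane(s,uv,z):
    T=np.linalg.inv(s["camera_from_world"]);d=rays(s,uv)@T[:3,:3].T;o=T[:3,3]
    return o+d*((z-o[2])/d[:,2:3])
def bydepth(s,uv):
    T=np.linalg.inv(s["camera_from_world"]);r=rays(s,uv)
    u=np.atleast_2d(uv).astype(int);D=s["depth"][u[:,1],u[:,0]]
    return (r*D[:,None])@T[:3,:3].T+T[:3,3]
E
python3 - <<'E'
from h import *
for n in ["scene","side","wrist"]:
    s=eyes.snapshot(n);cv2.imwrite(f"pics/{n}0.png",s["image"][:,:,::-1]); print(n,s["k1"],s["K"].round(1).tolist())
    if n!="wrist": print(np.linalg.inv(s["camera_from_world"]).round(3))
    else: print(s["hand_eye"].round(3))
o=monitor.get_obs();print(o)
E
```

```text
scene -0.08010840093917088 [[393.0, 0.0, 257.4], [0.0, 393.0, 192.0], [0.0, 0.0, 1.0]]
[[-0.893 -0.27   0.36   0.787]
 [ 0.45  -0.563  0.694  0.479]
 [ 0.015  0.781  0.624  0.608]
 [ 0.     0.     0.     1.   ]]
side -0.0006435400408074044 [[419.7, 0.0, 254.1], [0.0, 419.7, 195.9], [0.0, 0.0, 1.0]]
[[-0.965  0.194 -0.179  0.382]
 [-0.264 -0.73   0.631  0.506]
 [-0.009  0.656  0.755  0.793]
 [ 0.     0.     0.     1.   ]]
wrist -0.04150648138199751 [[270.2, 0.0, 253.5], [0.0, 270.2, 186.8], [0.0, 0.0, 1.0]]
[[-0.     0.281 -0.96  -0.157]
 [ 1.     0.001 -0.    -0.   ]
 [ 0.001 -0.96  -0.281 -0.076]
 [ 0.     0.     0.     1.   ]]
{'clock': 0.15, 'joint_pos': array([-5.12766207e+01,  2.05826246e+01,  6.46085230e-01, -1.38487341e-02,
       -7.01362619e+01, -1.65063506e+01]), 'qvel': array([-0.0258922 , -0.14912363,  0.15732455,  0.09713664, -0.06269081,
       -0.02895466]), 'tau': array([-1.53107816e-03, -5.83277321e+01,  2.93291974e+01,  7.00114265e+00,
        8.86405731e-03, -9.38514904e-05]), 'tool_pos': array([ 0.2550535 , -0.6245601 ,  0.22583539]), 'orientation': array([ 96.36760079,  89.92604324, 118.57991566]), 'force': array([-0.13093561, -0.08688616,  0.36028016]), 'moment': array([ 0.0184084 , -0.01815393,  0.01697545]), 'opening': 0.08775691661295301}
```

View pics/scene0.png

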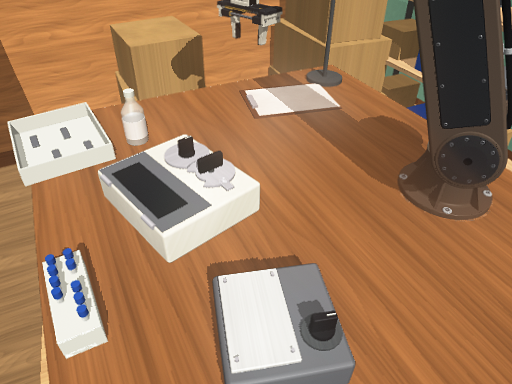

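View pics/side0.png

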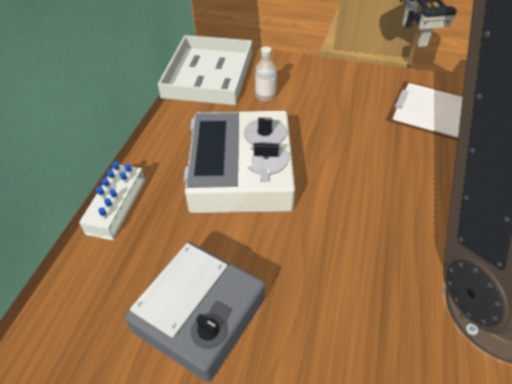

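View pics/wrist0.png

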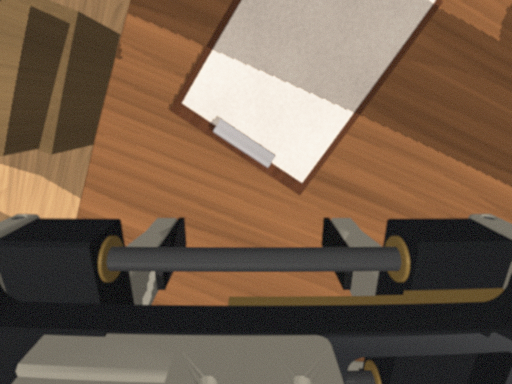

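The white box holds the long handle at about (210,162) in the scene view and (266,149) in the side view. The knob is at (186,147) and (265,126). The grey shaker is separate, in the foreground. Next I mask the black bars and measure them.

```bash
python3 - <<'E'
from h import *
for n,rois in [("scene",[(195,150,226,175),(176,135,197,160)]),("side",[(250,141,284,160),(254,114,276,138)])]:
    s=eyes.snapshot(n);g=s["image"].max(2)
    x0,y0,x1,y1=(90,120,270,260) if n=="scene" else (180,100,310,220)
    cv2.imwrite(f"pics/{n}_z.png",cv2.resize(s["image"][y0:y1,x0:x1,::-1],None,fx=4.3,fy=4.3,interpolation=cv2.INTER_CUBIC))
    for (a,b,c,d) in rois:
        m=(g[b:d,a:c]<70); v,u=np.nonzero(m); 
        P=bydepth(s,np.c_[u+a,v+b]); 
        zt=np.percentile(P[:,2],95); top=P[P[:,2]>0.13]
        print(n,len(P),"z pct",np.percentile(P[:,2],[5,50,95,99]).round(4),"top",len(top),top.mean(0).round(4))
        (cx,cy),(w,h),ang=cv2.minAreaRect(top[:,:2].astype(np.float32)); print("  rect",round(cx,4),round(cy,4),round(w,4),round(h,4),ang)
    # deck
    pts=[(225,187),(195,195)] if n=="scene" else [(245,175),(285,185)]
    print("deck",bydepth(s,pts).round(4).tolist())
    w=(s["image"].min(2)>190); 
E
```

```text
scene 261 z pct [0.1107 0.1247 0.1403 0.142 ] top 94 [ 0.5712 -0.179   0.1464]
  rect 0.6809 0.1321 0.7253 0.0346 70.24400329589844
scene 261 z pct [0.103  0.1202 0.1401 0.1415] top 77 [ 0.5863 -0.2652  0.1487]
  rect 0.69 0.0899 0.8018 0.0321 73.68669128417969
deck [[0.5475, -0.1317, 0.099], [0.6117, -0.1401, 0.0937]]
side 266 z pct [0.1113 0.1274 0.1405 0.1418] top 113 [ 0.5496 -0.19    0.1425]
  rect 0.4548 0.1489 0.0509 0.7271 15.572284698486328
side 179 z pct [0.1036 0.1181 0.1394 0.7928] top 47 [ 0.5661 -0.2348  0.1773]
  rect 0.4735 0.1068 0.0271 0.8186 14.837903022766113
deck [[0.5861, -0.1386, 0.0894], [0.4893, -0.1298, 0.0914]]
```

```bash
ls pics
```

```text
scene0.png
scene_z.png
side0.png
side_z.png
wrist0.png
```

View pics/scene_z.png

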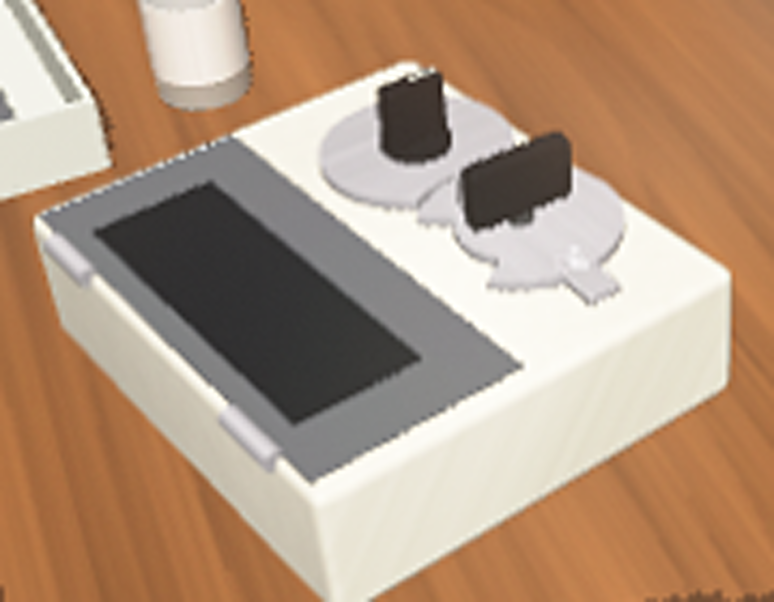

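View pics/side_z.png

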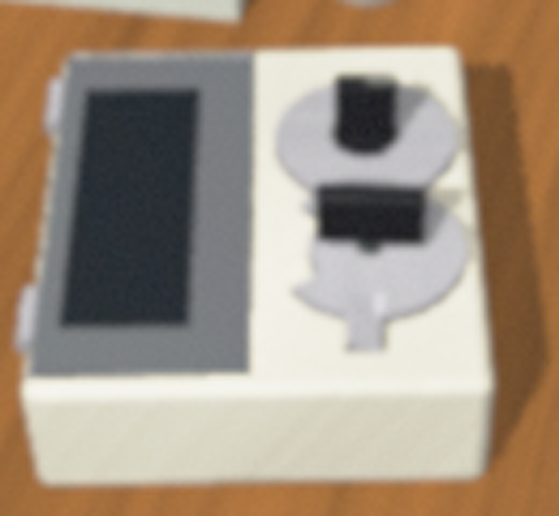

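```bash
cat > m.py <<'E'
from h import *
for n,rois in [("scene",[(195,150,226,175),(176,135,197,160)]),("side",[(250,141,284,160),(254,114,276,138)])]:
    s=eyes.snapshot(n);g=s["image"].max(2)
    for (a,b,c,d) in rois:
        m=(g[b:d,a:c]<80); v,u=np.nonzero(m)
        P=bydepth(s,np.c_[u+a,v+b]); P=P[(P[:,2]<0.15)&(P[:,2]>0.106)]
        t=P[P[:,2]>0.128]
        r=cv2.minAreaRect(t[:,:2].astype(np.float32))
        mu=t[:,:2].mean(0);w,V=np.linalg.eigh(np.cov(t[:,:2].T));e=V[:,1];L=(t[:,:2]-mu)@e
        print(n,len(t),t.mean(0).round(4),"axis",np.degrees(np.arctan2(e[1],e[0])).round(1),"ext",L.min().round(4),L.max().round(4),"mid",(mu+e*(L.min()+L.max())/2).round(4),"rect",np.round(r[0],4),np.round(r[1],4),round(r[2],1))
E
python3 m.py
python3 - <<'E'
from h import *
s=eyes.snapshot("side")
# white box front edge corners, from zoom (scale 4.3, off 180,100)
for z,q in [("nearright top",(488,385)),("farright top",(462,48)),("leftfront top",(25,378)),("lf",(68,55))]:
    print(z,onplane(s,[(q[0]/4.3+180,q[1]/4.3+100)],0.09).round(4))
s=eyes.snapshot("scene")
for z,q in [("nearright top",(728,270)),("farright top",(408,65)),("leftfront top",(318,495)),("lf",(38,215))]:
    print(z,onplane(s,[(q[0]/4.3+90,q[1]/4.3+120)],0.09).round(4))
E
```

```text
scene 177 [ 0.5558 -0.1952  0.1359] axis -168.7 ext -0.0271 0.0304 mid [ 0.5542 -0.1956] rect [ 0.5545 -0.1974] [0.0575 0.0138] 10.4
scene 90 [ 0.5812 -0.2848  0.1356] axis -170.4 ext -0.0158 0.0194 mid [ 0.5794 -0.2851] rect [ 0.5797 -0.2873] [0.0345 0.0126] 16.0
side 129 [ 0.5509 -0.1964  0.136 ] axis -167.8 ext -0.028 0.0277 mid [ 0.5511 -0.1964] rect [ 0.5512 -0.1973] [0.0556 0.0095] 11.3
side 58 [ 0.5773 -0.2852  0.1343] axis -163.9 ext -0.0136 0.0162 mid [ 0.576  -0.2856] rect [ 0.5762 -0.2862] [0.03   0.0088] 17.2
nearright top [[ 0.4681 -0.1225  0.09  ]]
farright top [[ 0.5415 -0.3955  0.09  ]]
leftfront top [[ 0.7041 -0.065   0.09  ]]
lf [[ 0.7778 -0.3265  0.09  ]]
nearright top [[ 0.4701 -0.124   0.09  ]]
farright top [[ 0.5512 -0.3884  0.09  ]]
leftfront top [[ 0.7026 -0.0576  0.09  ]]
lf [[ 0.7785 -0.3258  0.09  ]]
```

```bash
cat >> h.py <<'E'
from scipy.spatial.transform import Rotation as Rn
def tool():
    o=monitor.get_obs(); return o,Rn.from_euler("xyz",o["orientation"],degrees=True)
def plan(x,y,z,barang):
    o,R=tool();M=R.as_matrix();p=o["tool_pos"];h=np.degrees(np.arctan2(M[1,1],M[0,1]))
    best=min([((barang+90-h+180*k+540)%360-180) for k in (0,1)],key=abs)
    tx=np.array([0,0,-1.]);tilt=np.cross(M[:,0],tx)
    print("t",round(o["clock"],2),"tcp",p.round(4),"jawhead",round(h,1),"yaw by",round(best,1),"alt",round(best-180*np.sign(best),1),"tilt rotvec deg",np.degrees(tilt).round(2),"shift",((np.array([x,y,z])-p)/0.06).round(2),"j",o["joint_pos"].round(1),"F",o["force"].round(1),"M",o["moment"].round(2),"open",round(o["opening"],4))
E
python3 -c "
from h import *
plan(0.553,-0.197,0.111,11.5)"
```

```text
t 0.45 tcp [ 0.2552 -0.6248  0.2265] jawhead 112.2 yaw by -10.7 alt 169.3 tilt rotvec deg [-0. -0. -0.] shift [ 4.96  7.13 -1.93] j [-51.3  20.5   0.7  -0.  -70.1 -16.5] F [ 0.5 -0.5  1. ] M [-0.01  0.01 -0.  ] open 0.0877
```

```bash
python3 -m crank '[{"linear":[0.55,0.79,0],"rot":[0,0,-0.25],"hand":1},{"linear":[0.55,0.79,0],"rot":[0,0,-0.25],"hand":1},{"linear":[0.55,0.79,0],"rot":[0,0,-0.25],"hand":1},{"linear":[0.55,0.79,0],"rot":[0,0,-0.25],"hand":1},{"linear":[0.55,0.79,0],"rot":[0,0,-0.25],"hand":1},{"linear":[0.55,0.79,0],"rot":[0,0,-0.25],"hand":1},{"linear":[0.55,0.79,0],"rot":[0,0,-0.25],"hand":1},{"linear":[0.55,0.79,0],"rot":[0,0,-0.25],"hand":0.8},{"linear":[0.55,0.79,0],"rot":[0,0,-0.25],"hand":0.7},{"linear":[0,0,0],"rot":[0,0,0],"hand":0.6}]' | tail -c 600
python3 -c "
from h import *
plan(0.553,-0.197,0.111,11.5)
s=eyes.snapshot('wrist');cv2.imwrite('pics/w1.png',s['image'][:,:,::-1])"
```

```text
clock: 1.7
tool_pos: [0.5593, -0.1843, 0.2272]
orientation: [-24.9, 89.8, -14.5]
force: [-1.4, -0.3, 0.9]
opening: 0.063
t 1.7 tcp [ 0.5593 -0.1843  0.2272] jawhead 100.5 yaw by 1.0 alt -179.0 tilt rotvec deg [0.05 0.2  0.  ] shift [-0.1  -0.21 -1.94] j [  0.8  12.3 -10.7   0.1 -66.8 -80.4] F [-1.4 -0.3  0.9] M [-0.1   0.09  0.02] open 0.063
```

View pics/w1.png

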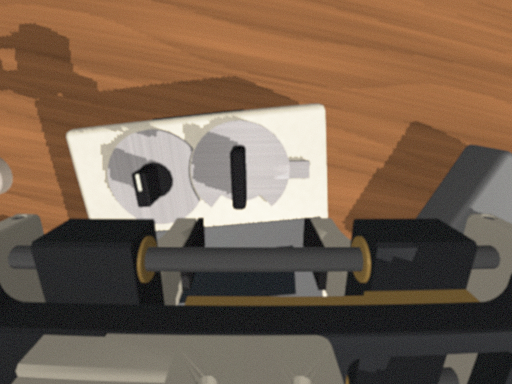

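The wrist view shows the handle bar's top at about (238,147)–(239,208), with the knob at (152,185). I'll cast these onto the plane z=0.14 to cross-check the positions.

```bash
cat >> h.py <<'E'
def wristplane(s,uv,z,o=None,R=None):
    if o is None: o,R=tool()
    T=np.eye(4);T[:3,:3]=R.as_matrix();T[:3,3]=o["tool_pos"]
    t=dict(s);t["camera_from_world"]=np.linalg.inv(T@s["hand_eye"]);return onplane(t,uv,z)
E
python3 - <<'E'
from h import *
o,R=tool();s=eyes.snapshot("wrist")
im=s["image"];g=im.max(2)
for nm,(a,b,c,d) in {"latch":(222,140,256,215),"sel":(125,155,180,210)}.items():
    m=(g[b:d,a:c]<60);v,u=np.nonzero(m)
    P=wristplane(s,np.c_[u+a,v+b],0.14,o,R)[:,:2].astype(np.float32)
    print(nm,len(P),cv2.minAreaRect(P),P.mean(0))
cv2.imwrite("pics/w1z.png",cv2.resize(im[95:240,60:335,::-1],None,fx=2.8,fy=2.8,interpolation=cv2.INTER_CUBIC))
print(wristplane(s,[(70,131),(324,106),(328,226)],0.09,o,R).round(4))
E
```

```text
latch 797 ((0.5494356751441956, -0.20132075250148773), (0.05803653970360756, 0.01261201873421669), 11.648134231567383) [ 0.54827875 -0.20146039]
sel 1058 ((0.5697193145751953, -0.28330370783805847), (0.03209173306822777, 0.04478693753480911), 48.082645416259766) [ 0.5689713  -0.28009114]
[[ 0.5427 -0.3927  0.09  ]
 [ 0.4688 -0.1273  0.09  ]
 [ 0.6009 -0.0882  0.09  ]]
```

View pics/w1z.png

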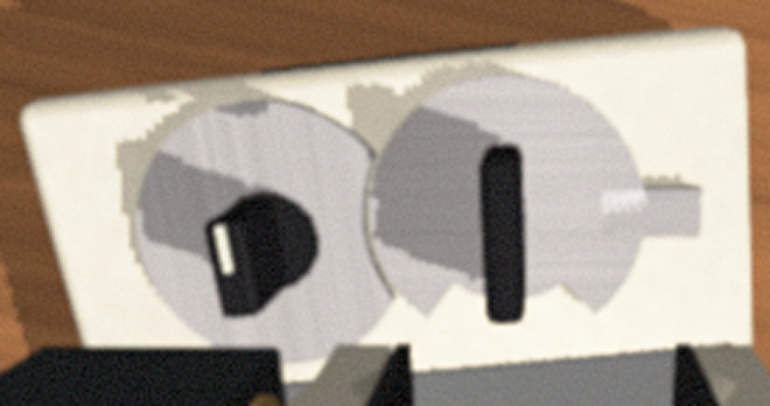

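Three views agree on the handle within about 4 mm, at (0.5515, -0.199) with the bar at 11.5°. Going down now.

```bash
python3 -m crank '[{"linear":[-0.13,-0.24,0],"rot":[0,0.04,0.2],"hand":0.55},{"linear":[0,0,-0.6],"rot":[0,0,0],"hand":0.55},{"linear":[0,0,-0.6],"rot":[0,0,0],"hand":0.55},{"linear":[0,0,-0.5],"rot":[0,0,0],"hand":0.55},{"linear":[0,0,0],"rot":[0,0,0],"hand":0.55}]'
python3 -c "
from h import *
plan(0.5515,-0.199,0.111,11.5)
s=eyes.snapshot('scene');cv2.imwrite('pics/s2.png',cv2.resize(s['image'][80:270,80:290,::-1],None,fx=3,fy=3))"
```

```text
clock: 2.42
tool_pos: [0.5459, -0.2076, 0.1246]
orientation: [-54.1, 89.9, -43.1]
force: [-0.3, 0.1, 0.5]
opening: 0.0489
t 2.42 tcp [ 0.5459 -0.2076  0.1246] jawhead 101.0 yaw by 0.5 alt -179.5 tilt rotvec deg [0.1 0.1 0. ] shift [ 0.09  0.14 -0.23] j [ -1.6  16.9 -19.    0.1 -54.  -77.5] F [-0.3  0.1  0.5] M [-0.08  0.03  0.03] open 0.0489
```

View pics/s2.png

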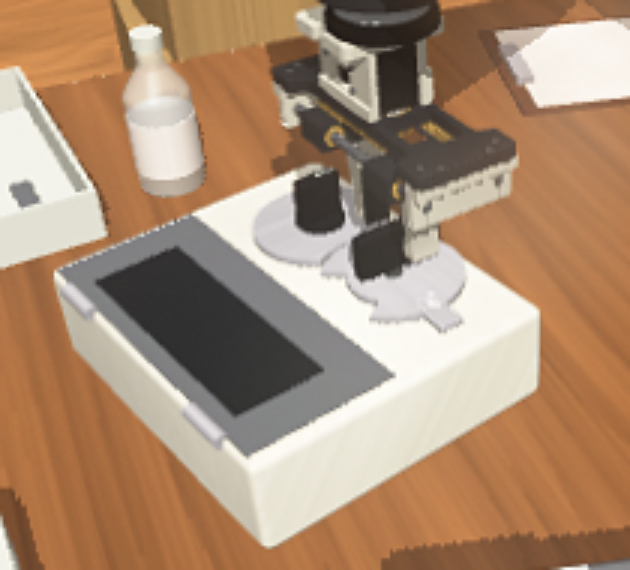

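The bar stands between the fingers, but the TCP is off by (5, 8) mm. I'll correct that and check it has settled before closing.

```bash
python3 -m crank '[{"linear":[0.09,0.14,0],"rot":[0,0,0.1],"hand":0.55},{"linear":[0,0,0],"rot":[0,0,0],"hand":0.55}]'
python3 -c "
from h import *
plan(0.5515,-0.199,0.111,11.5);print(monitor.get_obs()['qvel'].round(2))
plan(0.5515,-0.199,0.111,11.5)"
```

```text
clock: 2.72
tool_pos: [0.5542, -0.1999, 0.1294]
orientation: [-30.7, 89.5, -19.2]
force: [-0.6, -0.1, -0.4]
opening: 0.048
t 2.73 tcp [ 0.5542 -0.1999  0.1294] jawhead 101.5 yaw by -0.0 alt 180.0 tilt rotvec deg [0.18 0.51 0.  ] shift [-0.05  0.02 -0.31] j [ -0.7  16.9 -18.4   0.2 -54.2 -77.9] F [-0.6 -0.1 -0.4] M [ 0.01  0.06 -0.02] open 0.048
[-0.72 -0.86  0.36  0.36 -0.57  0.06]
t 2.73 tcp [ 0.5542 -0.1999  0.1294] jawhead 101.5 yaw by -0.0 alt 180.0 tilt rotvec deg [0.18 0.51 0.  ] shift [-0.05  0.02 -0.31] j [ -0.7  16.9 -18.4   0.2 -54.2 -77.9] F [-0.6 -0.1 -0.4] M [ 0.01  0.06 -0.02] open 0.048
```

```bash
python3 -m crank '[{"linear":[-0.02,0,-0.15],"rot":[0,0.05,0],"hand":0.55},{"linear":[-0.02,0,-0.12],"rot":[0,0.05,0],"hand":0.55},{"linear":[0,0,0],"rot":[0,0,0],"hand":0.55},{"linear":[0,0,0],"rot":[0,0,0],"hand":0.55}]'
python3 -c "
from h import *
plan(0.5515,-0.199,0.111,11.5);print(monitor.get_obs()['qvel'].round(2))
s=eyes.snapshot('side');cv2.imwrite('pics/s3.png',cv2.resize(s['image'][60:230,170:350,::-1],None,fx=3.4,fy=3.4))"
```

```text
clock: 3.22
tool_pos: [0.5523, -0.1996, 0.1132]
orientation: [-80.8, 89.8, -69.2]
force: [0.6, 0.6, -0.4]
opening: 0.0482
t 3.23 tcp [ 0.5523 -0.1996  0.1132] jawhead 101.6 yaw by -0.1 alt 179.9 tilt rotvec deg [0.18 0.07 0.  ] shift [-0.01  0.01 -0.04] j [ -0.7  17.9 -19.4   0.2 -52.7 -77.9] F [ 0.6  0.6 -0.4] M [ 0.01 -0.   -0.03] open 0.0482
[ 0.07  0.28 -0.21 -0.16  0.04  0.1 ]
```

View pics/s3.png

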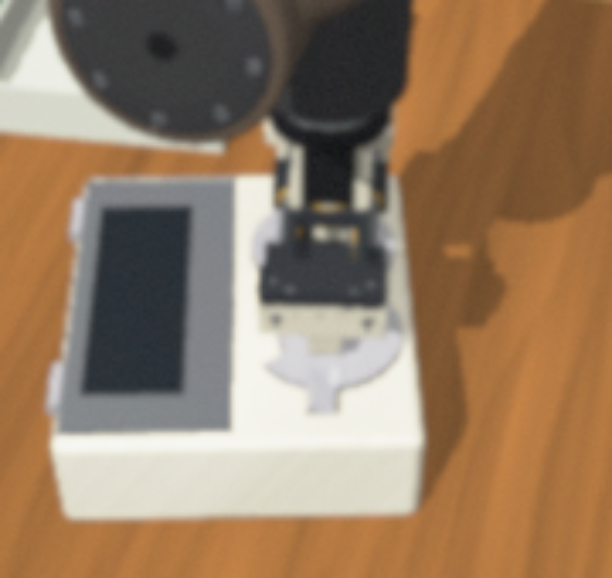

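The gripper is over the handle at TCP z 0.113 and aligned, so I close it.

```bash
python3 -m crank '[{"linear":[0,0,0],"rot":[0,0,0],"hand":0.3},{"linear":[0,0,0],"rot":[0,0,0],"hand":0},{"linear":[0,0,0],"rot":[0,0,0],"hand":0},{"linear":[0,0,0],"rot":[0,0,0],"hand":0},{"linear":[0,0,0],"rot":[0,0,0],"hand":0},{"linear":[0,0,0],"rot":[0,0,0],"hand":0}]'
python3 -c "
from h import *
plan(0.5515,-0.199,0.111,11.5)"
```

```text
clock: 4.03
tool_pos: [0.5527, -0.201, 0.1136]
orientation: [-77.5, 89.7, -65.9]
force: [1.1, -0.5, 0.8]
opening: 0.0137
t 4.03 tcp [ 0.5527 -0.201   0.1136] jawhead 101.6 yaw by -0.1 alt 179.9 tilt rotvec deg [0.28 0.13 0.  ] shift [-0.02  0.03 -0.04] j [ -0.8  17.9 -19.4   0.3 -52.6 -77.9] F [ 1.1 -0.5  0.8] M [0.38 0.03 0.03] open 0.0137
```

The opening is 13.7 mm, so the 14 mm bar is held. I'll turn in portions and watch the force.

```bash
python3 -m crank '[{"linear":[0,0,0],"rot":[0,0,-0.8],"hand":0},{"linear":[0,0,0],"rot":[0,0,-0.8],"hand":0},{"linear":[0,0,0],"rot":[0,0,-0.8],"hand":0},{"linear":[0,0,0],"rot":[0,0,-0.8],"hand":0},{"linear":[0,0,0],"rot":[0,0,-0.8],"hand":0},{"linear":[0,0,0],"rot":[0,0,-0.8],"hand":0}]'
python3 -c "
from h import *
plan(0.5515,-0.199,0.111,11.5)"
```

```text
clock: 4.78
tool_pos: [0.5527, -0.201, 0.1136]
orientation: [-75.2, 89.7, -88.4]
force: [1.0, -1.5, -1.1]
opening: 0.0136
t 4.78 tcp [ 0.5527 -0.201   0.1136] jawhead 76.9 yaw by 24.6 alt -155.4 tilt rotvec deg [0.31 0.01 0.  ] shift [-0.02  0.03 -0.04] j [  -0.7   17.9  -19.3    0.4  -52.8 -102.6] F [ 1.  -1.5 -1.1] M [-0.37 -0.2   0.13] open 0.0136
```

Turned about 25° with small forces. Continuing.

```bash
python3 -m crank '[{"linear":[0,0,0],"rot":[0,0,-0.9],"hand":0},{"linear":[0,0,0],"rot":[0,0,-0.9],"hand":0},{"linear":[0,0,0],"rot":[0,0,-0.9],"hand":0},{"linear":[0,0,0],"rot":[0,0,-0.9],"hand":0},{"linear":[0,0,0],"rot":[0,0,-0.9],"hand":0},{"linear":[0,0,0],"rot":[0,0,-0.9],"hand":0},{"linear":[0,0,0],"rot":[0,0,-0.9],"hand":0},{"linear":[0,0,0],"rot":[0,0,-0.9],"hand":0},{"linear":[0,0,0],"rot":[0,0,-0.9],"hand":0},{"linear":[0,0,0],"rot":[0,0,-0.9],"hand":0}]'
python3 -c "
from h import *
plan(0.5515,-0.199,0.111,-74.5)"
```

```text
clock: 6.02
tool_pos: [0.5527, -0.201, 0.1136]
orientation: [-65.3, 89.7, -124.9]
force: [-0.1, -2.3, -0.8]
opening: 0.014
t 6.03 tcp [ 0.5527 -0.201   0.1136] jawhead 30.4 yaw by -14.9 alt 165.1 tilt rotvec deg [ 0.24 -0.16  0.  ] shift [-0.02  0.03 -0.04] j [  -0.8   18.   -19.1    0.3  -53.  -149. ] F [-0.1 -2.3 -0.8] M [-0.51 -0.28  0.13] open 0.014
```

```bash
python3 -m crank '[{"linear":[0,0,0],"rot":[0,0,-0.8],"hand":0},{"linear":[0,0,0],"rot":[0,0,-0.8],"hand":0},{"linear":[0,0,0],"rot":[0,0,-0.6],"hand":0},{"linear":[0,0,0],"rot":[0,0,-0.4],"hand":0}]'
python3 -c "
from h import *
plan(0.5515,-0.199,0.111,-74.5)"
python3 -m crank '[{"linear":[0,0,0],"rot":[0,0,-0.4],"hand":0},{"linear":[0,0,0],"rot":[0,0,-0.4],"hand":0}]'
python3 -c "
from h import *
plan(0.5515,-0.199,0.111,-74.5)"
```

```text
clock: 6.52
tool_pos: [0.5528, -0.201, 0.1136]
orientation: [-60.0, 89.7, -133.0]
force: [-0.9, -2.1, -1.2]
opening: 0.0137
t 6.53 tcp [ 0.5528 -0.201   0.1136] jawhead 17.0 yaw by -1.5 alt 178.5 tilt rotvec deg [ 0.2  -0.19  0.  ] shift [-0.02  0.03 -0.04] j [  -0.8   18.1  -19.     0.3  -53.1 -162.4] F [-0.9 -2.1 -1.2] M [-0.58 -0.27  0.15] open 0.0137
clock: 6.78
tool_pos: [0.5527, -0.2009, 0.1137]
orientation: [-59.8, 89.7, -137.0]
force: [-1.4, -1.1, -0.5]
opening: 0.0143
t 6.78 tcp [ 0.5527 -0.2009  0.1137] jawhead 12.9 yaw by 2.6 alt -177.4 tilt rotvec deg [ 0.2  -0.21  0.  ] shift [-0.02  0.03 -0.04] j [  -0.8   18.1  -19.     0.3  -53.1 -166.5] F [-1.4 -1.1 -0.5] M [-0.26 -0.05  0.85] open 0.0143
```

The moment about z jumped from 0.15 to 0.85 N m, which looks like the stop. One more small push to confirm.

```bash
python3 -m crank '[{"linear":[0,0,0],"rot":[0,0,-0.4],"hand":0},{"linear":[0,0,0],"rot":[0,0,-0.4],"hand":0}]'
python3 -c "
from h import *
plan(0.5515,-0.199,0.111,-74.5)"
```

```text
clock: 7.02
tool_pos: [0.5526, -0.2007, 0.1137]
orientation: [-62.6, 89.7, -144.0]
force: [-0.3, -0.8, -1.9]
opening: 0.0156
t 7.03 tcp [ 0.5526 -0.2007  0.1137] jawhead 8.7 yaw by 6.8 alt -173.2 tilt rotvec deg [ 0.19 -0.26  0.  ] shift [-0.02  0.03 -0.04] j [  -0.8   18.1  -19.     0.2  -53.2 -170.7] F [-0.3 -0.8 -1.9] M [-0.24  0.13  1.01] open 0.0156
```

The jaws now twist on a stationary bar (opening 15.6 mm, 1 N m), so the handle is at its stop. I'll release, lift and look.

```bash
python3 -m crank '[{"linear":[0,0,0],"rot":[0,0,0],"hand":0.3},{"linear":[0,0,0],"rot":[0,0,0],"hand":0.5},{"linear":[0,0,0],"rot":[0,0,0],"hand":0.5},{"linear":[0,0,0],"rot":[0,0,0],"hand":0.5},{"linear":[0,0,0.4],"rot":[0,0,0],"hand":0.5},{"linear":[0,0,0.6],"rot":[0,0,0.5],"hand":0.5},{"linear":[0,0,0.6],"rot":[0,0,1],"hand":0.5},{"linear":[0,0,0],"rot":[0,0,1],"hand":0.5},{"linear":[0,0,0],"rot":[0,0,1],"hand":0.5},{"linear":[0,0,0],"rot":[0,0,1],"hand":0.5},{"linear":[0,0,0],"rot":[0,0,1],"hand":0.5},{"linear":[0,0,0],"rot":[0,0,1],"hand":0.5},{"linear":[0,0,0],"rot":[0,0,1],"hand":0.5},{"linear":[0,0,0],"rot":[0,0,1],"hand":0.5},{"linear":[0,0,0],"rot":[0,0,1],"hand":0.5},{"linear":[0,0,0],"rot":[0,0,1],"hand":0.5},{"linear":[0,0,0],"rot":[0,0,1],"hand":0.5},{"linear":[0,0,0],"rot":[0,0,1],"hand":0.5},{"linear":[0,0,0],"rot":[0,0,1],"hand":0.5},{"linear":[0,0,0],"rot":[0,0,1],"hand":0.5}]'
python3 -m crank '[{"linear":[0.2,-0.7,0],"rot":[0,0,1],"hand":0.5},{"linear":[0.2,-0.7,0],"rot":[0,0,1],"hand":0.5},{"linear":[0,0,0],"rot":[0,0,1],"hand":0.5},{"linear":[0,0,0],"rot":[0,0,0],"hand":0.5},{"linear":[0,0,0],"rot":[0,0,0],"hand":0.5}]'
python3 - <<'E'
from h import *
plan(0.578,-0.288,0.113,15)
s=eyes.snapshot('scene');cv2.imwrite('pics/s4.png',cv2.resize(s['image'][80:270,80:290,::-1],None,fx=3,fy=3))
s=eyes.snapshot('wrist');cv2.imwrite('pics/w4.png',s['image'][:,:,::-1])
E
```

```text
clock: 9.52
tool_pos: [0.5516, -0.2002, 0.213]
orientation: [-51.9, 89.7, -58.6]
force: [-0.0, 0.0, -0.4]
opening: 0.0443
clock: 10.15
tool_pos: [0.5763, -0.2862, 0.2129]
orientation: [-43.0, 89.8, -34.2]
force: [-0.5, -0.1, 0.6]
opening: 0.0435
t 10.15 tcp [ 0.5763 -0.2862  0.2129] jawhead 98.8 yaw by 6.2 alt -173.8 tilt rotvec deg [0.14 0.2  0.  ] shift [ 0.03 -0.03 -1.67] j [ -9.   17.9  -5.    0.1 -66.9 -72.3] F [-0.5 -0.1  0.6] M [ 0.01 -0.    0.02] open 0.0435
```

View pics/w4.png

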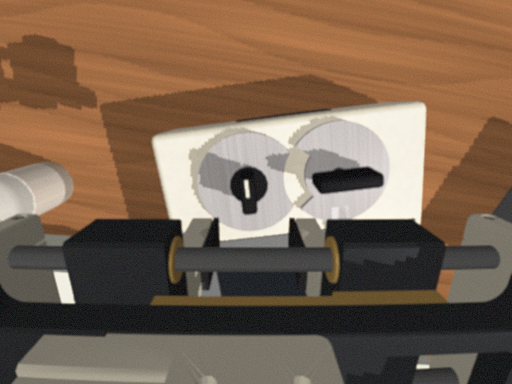

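View pics/s4.png

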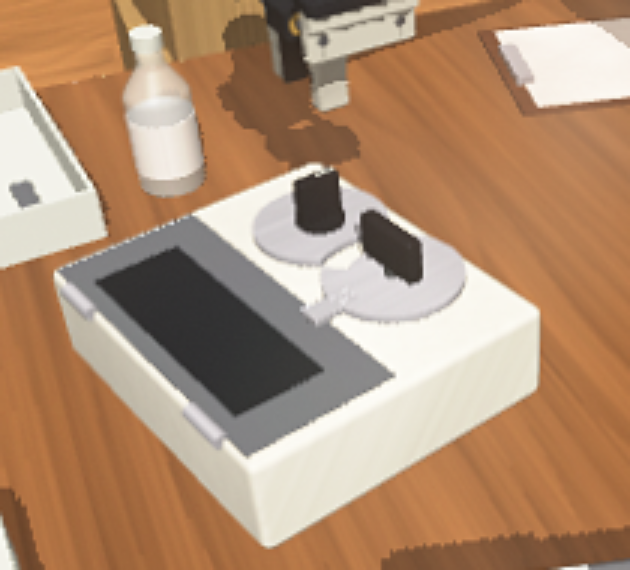

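The handle bar now lies at (313,182)–(383,178), pointing at the knob at (248,186). Measuring both bars.

```bash
python3 - <<'E'
from h import *
o,R=tool();s=eyes.snapshot("wrist");g=s["image"].max(2)
for nm,(a,b,c,d) in {"latch":(305,160,390,200),"sel":(225,160,275,219)}.items():
    m=(g[b:d,a:c]<60);v,u=np.nonzero(m)
    P=wristplane(s,np.c_[u+a,v+b],0.14,o,R)[:,:2].astype(np.float32)
    print(nm,len(P),cv2.minAreaRect(P))
# white pointer line on the knob top
a,b,c,d=238,170,258,205
m=(s["image"][b:d,a:c].min(2)>150)
v,u=np.nonzero(m);P=wristplane(s,np.c_[u+a,v+b],0.14,o,R)[:,:2];print("line",len(P),P.mean(0),P.min(0),P.max(0))
print(wristplane(s,[(155,135),(424,103)],0.09,o,R))
cv2.imwrite("pics/w4z.png",cv2.resize(s["image"][95:240,150:430,::-1],None,fx=2.8,fy=2.8,interpolation=cv2.INTER_CUBIC))
E
sed -i 's/(195,150,226,175),(176,135,197,160)/(198,147,223,176),(174,133,197,160)/; s/(250,141,284,160),(254,114,276,138)/(248,126,284,170),(254,100,276,126)/' m.py; python3 m.py
```

```text
latch 1293 ((0.548023521900177, -0.20739468932151794), (0.020597092807292938, 0.06031908094882965), 16.2561092376709)
sel 1000 ((0.5719844102859497, -0.294107586145401), (0.031541354954242706, 0.04099610820412636), 74.88617706298828)
line 72 [ 0.57330874 -0.29422329] [ 0.56326584 -0.29951198] [ 0.58659569 -0.28214829]
[[ 0.54361802 -0.39430561  0.09      ]
 [ 0.46979383 -0.1293368   0.09      ]]
scene 164 [ 0.5552 -0.1949  0.1368] axis 107.3 ext -0.0313 0.0268 mid [ 0.5558 -0.1971] rect [ 0.5534 -0.1978] [0.0147 0.0578] 15.3
scene 93 [ 0.5811 -0.285   0.1356] axis -170.9 ext -0.0165 0.0197 mid [ 0.5795 -0.2852] rect [ 0.5799 -0.2875] [0.0359 0.0121] 14.2
side 87 [ 0.5508 -0.1928  0.1385] axis 106.8 ext -0.0369 0.0231 mid [ 0.5528 -0.1994] rect [ 0.5519 -0.1997] [0.0093 0.0601] 14.4
side 57 [ 0.5774 -0.2858  0.1341] axis -165.7 ext -0.0136 0.016 mid [ 0.5763 -0.2861] rect [ 0.5763 -0.2863] [0.0297 0.0067] 16.6
```

View pics/w4z.png

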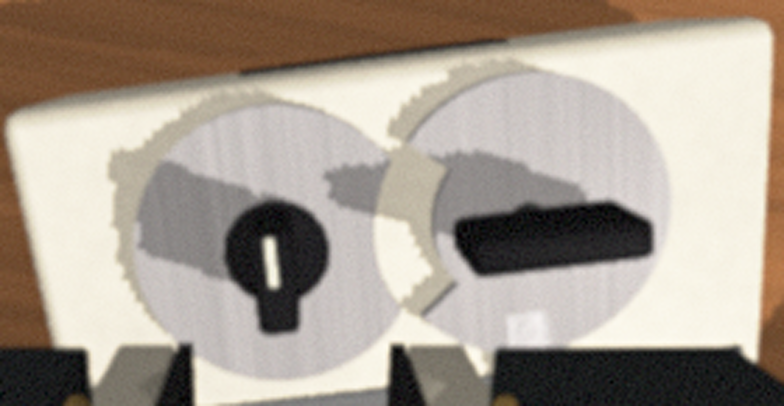

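The handle's bar is at about -74.7°, perpendicular to the box's depth, so it is fully over. The knob axis is at about (0.5775, -0.290): the camera views average y = -0.287, and handle plus 94 mm gives -0.2915. Its bar is at about 15°. Descending.

```bash
python3 -m crank '[{"linear":[0.02,-0.06,0],"rot":[0,0,0.6],"hand":0.5},{"linear":[0,0,0],"rot":[0,0,0.6],"hand":0.5},{"linear":[0,0,-0.5],"rot":[0,0,0],"hand":0.5},{"linear":[0,0,-0.5],"rot":[0,0,0],"hand":0.5},{"linear":[0,0,0],"rot":[0,0,0],"hand":0.5},{"linear":[0,0,0],"rot":[0,0,0],"hand":0.5}]'
python3 -c "
from h import *
plan(0.5775,-0.290,0.113,15)"
```

```text
clock: 11.15
tool_pos: [0.5791, -0.2885, 0.1551]
orientation: [-37.6, 89.5, -22.5]
force: [0.7, 0.3, -0.3]
opening: 0.0442
t 11.15 tcp [ 0.5791 -0.2885  0.1551] jawhead 105.1 yaw by -0.1 alt 179.9 tilt rotvec deg [0.2  0.49 0.  ] shift [-0.03 -0.02 -0.7 ] j [ -9.2  20.6  -9.1   0.1 -59.8 -65.8] F [ 0.7  0.3 -0.3] M [ 0.01 -0.05  0.01] open 0.0442
```

```bash
python3 -m crank '[{"linear":[-0.03,-0.02,-0.25],"rot":[0,0.05,0],"hand":0.5},{"linear":[0,0,-0.25],"rot":[0,0.05,0],"hand":0.5},{"linear":[0,0,-0.12],"rot":[0,0,0],"hand":0.5},{"linear":[0,0,0],"rot":[0,0,0],"hand":0.5},{"linear":[0,0,0],"rot":[0,0,0],"hand":0.5}]'
python3 -c "
from h import *
plan(0.5775,-0.290,0.113,15)
s=eyes.snapshot('scene');cv2.imwrite('pics/s5.png',cv2.resize(s['image'][80:270,80:290,::-1],None,fx=3,fy=3))"
```

```text
clock: 11.78
tool_pos: [0.5781, -0.29, 0.1173]
orientation: [-83.4, 89.7, -68.3]
force: [0.1, -0.5, 0.9]
opening: 0.0437
t 11.78 tcp [ 0.5781 -0.29    0.1173] jawhead 105.1 yaw by -0.1 alt 179.9 tilt rotvec deg [0.25 0.1  0.  ] shift [-0.01  0.   -0.07] j [ -9.3  22.6 -11.4   0.3 -55.8 -65.8] F [ 0.1 -0.5  0.9] M [0.   0.04 0.04] open 0.0437
```

View pics/s5.png

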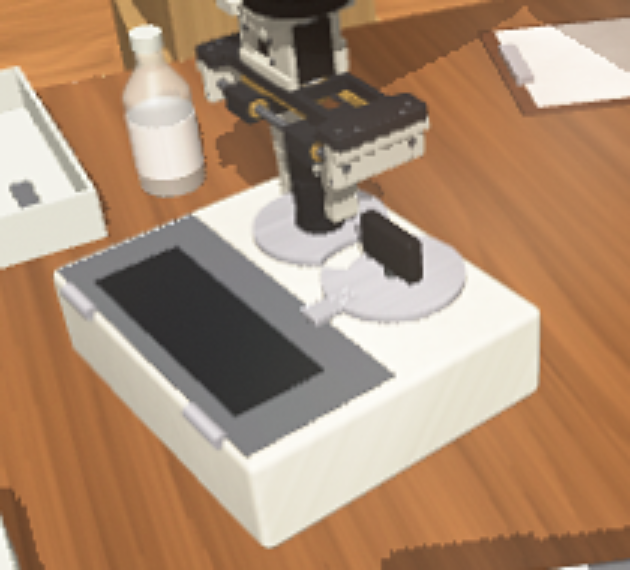

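The jaws straddle the knob and are clear of the handle. Closing.

```bash
python3 -m crank '[{"linear":[0,0,-0.04],"rot":[0,0,0],"hand":0.3},{"linear":[0,0,0],"rot":[0,0,0],"hand":0},{"linear":[0,0,0],"rot":[0,0,0],"hand":0},{"linear":[0,0,0],"rot":[0,0,0],"hand":0},{"linear":[0,0,0],"rot":[0,0,0],"hand":0},{"linear":[0,0,0],"rot":[0,0,0],"hand":0}]'
python3 -c "
from h import *
plan(0.5775,-0.290,0.113,15)"
```

```text
clock: 12.58
tool_pos: [0.5788, -0.2913, 0.1157]
orientation: [-71.2, 89.6, -56.1]
force: [0.5, -1.2, -0.8]
opening: 0.0136
t 12.57 tcp [ 0.5788 -0.2913  0.1157] jawhead 105.1 yaw by -0.1 alt 179.9 tilt rotvec deg [0.33 0.22 0.  ] shift [-0.02  0.02 -0.04] j [ -9.3  22.7 -11.5   0.4 -55.5 -65.8] F [ 0.5 -1.2 -0.8] M [ 0.19 -0.06  0.01] open 0.0136
```

```bash
python3 -m crank '[{"linear":[0,0,0],"rot":[0,0,-0.8],"hand":0},{"linear":[0,0,0],"rot":[0,0,-0.8],"hand":0},{"linear":[0,0,0],"rot":[0,0,-0.8],"hand":0},{"linear":[0,0,0],"rot":[0,0,-0.8],"hand":0},{"linear":[0,0,0],"rot":[0,0,-0.8],"hand":0},{"linear":[0,0,0],"rot":[0,0,-0.8],"hand":0}]'
python3 -c "
from h import *
plan(0.5775,-0.290,0.113,-75)"
```

```text
clock: 13.32
tool_pos: [0.5789, -0.2913, 0.1157]
orientation: [-70.5, 89.6, -80.1]
force: [-0.4, -1.8, -1.1]
opening: 0.0136
t 13.32 tcp [ 0.5789 -0.2913  0.1157] jawhead 80.4 yaw by -65.4 alt 114.6 tilt rotvec deg [0.41 0.07 0.  ] shift [-0.02  0.02 -0.05] j [ -9.3  22.8 -11.4   0.5 -55.6 -90.6] F [-0.4 -1.8 -1.1] M [-0.25 -0.23  0.08] open 0.0136
```

The knob turns freely past its block (25°, 0.08 N m). Continuing.

```bash
python3 -m crank '[{"linear":[0,0,0],"rot":[0,0,-0.9],"hand":0},{"linear":[0,0,0],"rot":[0,0,-0.9],"hand":0},{"linear":[0,0,0],"rot":[0,0,-0.9],"hand":0},{"linear":[0,0,0],"rot":[0,0,-0.9],"hand":0},{"linear":[0,0,0],"rot":[0,0,-0.9],"hand":0},{"linear":[0,0,0],"rot":[0,0,-0.9],"hand":0},{"linear":[0,0,0],"rot":[0,0,-0.9],"hand":0},{"linear":[0,0,0],"rot":[0,0,-0.9],"hand":0},{"linear":[0,0,0],"rot":[0,0,-0.9],"hand":0},{"linear":[0,0,0],"rot":[0,0,-0.9],"hand":0},{"linear":[0,0,0],"rot":[0,0,-0.9],"hand":0},{"linear":[0,0,0],"rot":[0,0,-0.9],"hand":0}]'
python3 -c "
from h import *
plan(0.5775,-0.290,0.113,-75)"
```

```text
clock: 14.82
tool_pos: [0.5788, -0.2915, 0.1157]
orientation: [-60.9, 89.6, -126.3]
force: [-0.8, -1.1, -1.8]
opening: 0.014
t 14.82 tcp [ 0.5788 -0.2915  0.1157] jawhead 24.6 yaw by -9.6 alt 170.4 tilt rotvec deg [ 0.33 -0.24  0.  ] shift [-0.02  0.03 -0.04] j [  -9.3   23.   -11.1    0.4  -56.1 -146.4] F [-0.8 -1.1 -1.8] M [-0.38 -0.27  0.04] open 0.014
```

```bash
python3 -m crank '[{"linear":[0,0,0],"rot":[0,0,-0.7],"hand":0},{"linear":[0,0,0],"rot":[0,0,-0.6],"hand":0},{"linear":[0,0,0],"rot":[0,0,-0.4],"hand":0},{"linear":[0,0,0],"rot":[0,0,-0.4],"hand":0}]'
python3 -c "
from h import *
plan(0.5775,-0.290,0.113,-75)"
python3 -m crank '[{"linear":[0,0,0],"rot":[0,0,-0.4],"hand":0},{"linear":[0,0,0],"rot":[0,0,-0.4],"hand":0}]'
python3 -c "
from h import *
plan(0.5775,-0.290,0.113,-75)"
```

```text
clock: 15.32
tool_pos: [0.5787, -0.2915, 0.1157]
orientation: [-58.7, 89.6, -134.9]
force: [-0.3, -0.8, -0.7]
opening: 0.0141
t 15.32 tcp [ 0.5787 -0.2915  0.1157] jawhead 13.7 yaw by 1.3 alt -178.7 tilt rotvec deg [ 0.29 -0.29  0.  ] shift [-0.02  0.03 -0.05] j [  -9.3   23.   -11.1    0.4  -56.1 -157.2] F [-0.3 -0.8 -0.7] M [-0.42 -0.06  0.75] open 0.0141
clock: 15.58
tool_pos: [0.5786, -0.2913, 0.1158]
orientation: [-60.3, 89.6, -140.6]
force: [-0.6, 0.4, 0.2]
opening: 0.015
t 15.57 tcp [ 0.5786 -0.2913  0.1158] jawhead 9.6 yaw by 5.4 alt -174.6 tilt rotvec deg [ 0.28 -0.34  0.  ] shift [-0.02  0.02 -0.05] j [  -9.3   23.   -11.1    0.4  -56.2 -161.3] F [-0.6  0.4  0.2] M [0.04 0.16 0.92] open 0.015
```

The moment rose to 0.92 N m and the jaws twisted, so the knob is at its stop. I release, lift and move clear for a last look.

```bash
python3 -m crank '[{"linear":[0,0,0],"rot":[0,0,0],"hand":0.3},{"linear":[0,0,0],"rot":[0,0,0],"hand":0.5},{"linear":[0,0,0],"rot":[0,0,0],"hand":0.5},{"linear":[0,0,0],"rot":[0,0,0],"hand":0.5},{"linear":[0,0,0.4],"rot":[0,0,0],"hand":0.5},{"linear":[0,0,0.6],"rot":[0,0,0.5],"hand":0.5},{"linear":[0,0,0.6],"rot":[0,0,1],"hand":0.5},{"linear":[0,0,0.5],"rot":[0,0,1],"hand":0.5},{"linear":[0,0,0],"rot":[0,0,1],"hand":0.5},{"linear":[-0.5,-0.5,0],"rot":[0,0,1],"hand":0.5},{"linear":[-0.5,-0.5,0],"rot":[0,0,1],"hand":0.5},{"linear":[-0.5,-0.5,0],"rot":[0,0,1],"hand":0.5},{"linear":[-0.2,-0.5,0],"rot":[0,0,1],"hand":0.5},{"linear":[0,0,0],"rot":[0,0,0],"hand":0.5},{"linear":[0,0,0],"rot":[0,0,0],"hand":0.5}]'
python3 m.py; python3 - <<'E'
from h import *
for n,(x0,y0,x1,y1) in {"scene":(90,120,270,260),"side":(180,100,310,220)}.items():
    s=eyes.snapshot(n);cv2.imwrite(f"pics/{n}_f.png",cv2.resize(s["image"][y0:y1,x0:x1,::-1],None,fx=4.3,fy=4.3,interpolation=cv2.INTER_CUBIC))
E
```

```text
clock: 17.45
tool_pos: [0.4731, -0.4132, 0.2463]
orientation: [-50.3, 89.5, -92.1]
force: [-0.4, 0.3, 0.3]
opening: 0.044
scene 167 [ 0.5552 -0.1947  0.1366] axis 107.7 ext -0.0312 0.0259 mid [ 0.556  -0.1973] rect [ 0.5534 -0.198 ] [0.0144 0.0571] 16.7
scene 72 [ 0.5815 -0.2839  0.1356] axis 110.4 ext -0.0189 0.0133 mid [ 0.5825 -0.2865] rect [ 0.5798 -0.2876] [0.013  0.0326] 17.8
side 97 [ 0.5513 -0.1958  0.1387] axis 105.7 ext -0.0825 0.0256 mid [ 0.559  -0.2232] rect [ 0.558  -0.2235] [0.0093 0.108 ] 14.4
side 15 [ 0.5744 -0.2785  0.1348] axis 108.4 ext -0.0213 0.0044 mid [ 0.5771 -0.2865] rect [ 0.5766 -0.2867] [0.0098 0.0259] 15.4
```

View pics/scene_f.png

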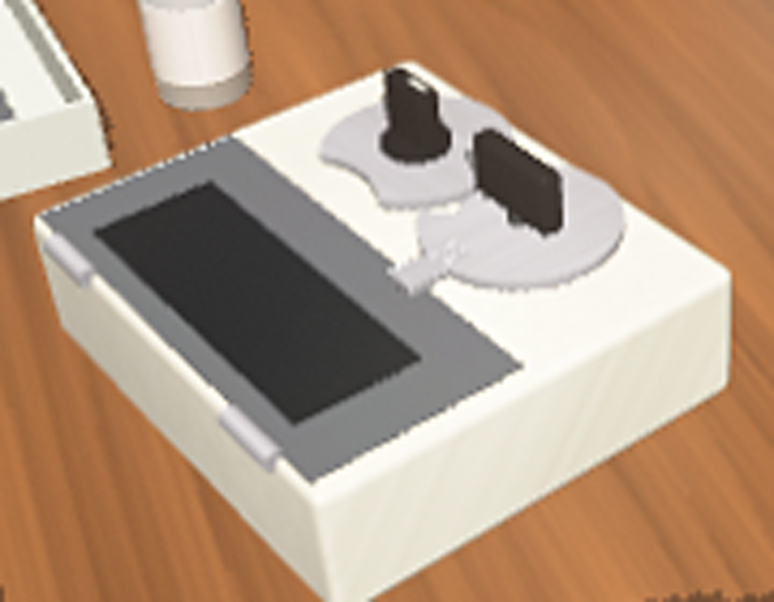

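View pics/side_f.png

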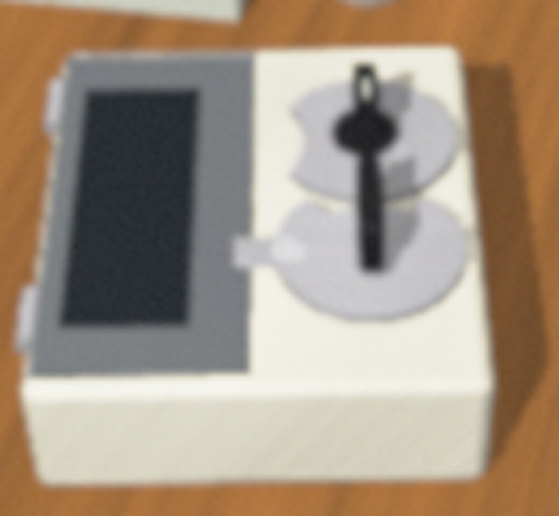

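Both bars now lie in line across the box, and the robot is clear of everything. Handing in.

```bash
python3 -c "
from h import *
print(ticket.close_job())"
```

```text
the job is handed in; nothing more can be done
None
```

The lid handle is locked and the cycle knob is turned fully clockwise, in that order, with both released. I handed the job in after about 17.6 s on the robot's clock. It reports no verdict.

- **Stops:** I turned each one until it hit its stop. The moment about the turning axis rose from about 0.1 N m to 0.9–1.0 N m, and the jaws began to twist on a bar that no longer moved.
- **Forces:** The force readings between moves stayed within about 2 N throughout.
- **Order:** The knob turned freely past its blocking point, so the handle was far enough over to release it.
- **Final pictures:** Both bars lie in line across the box, at right angles to their starting direction. The gripper is well clear, at about 0.25 m height, and nothing else was touched.
- **Measurements that disagreed:** The handle's direction agreed within about 2° between views. The knob's final angle was less certain, at 15–20° in the box's frame where about 15.5° was expected, because few of its pixels were visible. In the last side view the two bars overlapped in the mask, so its handle length and centre from that view are not usable. Position readings from the wrist camera differed from the other two by about 4–8 mm.

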